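# Press the pen dosimeter home in its charger

### The arm

A 6-joint arm with a two-finger parallel gripper is mounted at the origin on the work surface. World frame = base frame: x ahead of the robot, y to its left, z up, the work surface at z = 0. Lengths are in mm, angles in rad, forces in N, time in s.
With the tool pointing down it reaches from about 400 to 925 mm from the base axis. Payload 12.5 kg.
Tool frame: the origin (TCP) lies at the very end of the fingers, on their centre line; the grasp point (between the pads) lies grip_depth behind it (grip_depth is the distance from the TCP to the grasp point, in mm); z points along the fingers, y is the line along which they close (so a half turn about z gives the same grasp; the last joint's range is limited). The gripper opens to 95 mm and grips with 3 to 60 N. Pads are 20 mm wide; open, the fingers measure 119 mm over their backs; the gripper's body (75 mm by 180 mm) begins 59 mm behind the grasp point.
Start: joints at [-1.446, 0.491, 1.559, -0, 1.092, -0.106], TCP at [142.995, -608.44, 214.661] pointing down, gripper open.
Joint ranges: [-3.1, 3.1], [-0.84, 2.19], [0.05, 2.79], [-1.13, 4.28], [0.06, 2.93], [-2.69, 2.69]. Speed limits (rad/s): [2.22, 2.22, 2.79, 3.14, 3.14, 3.14].

### API

Orientations are given as [roll, pitch, yaw] about the fixed x, y, z axes, in that order (R = Rz(yaw) Ry(pitch) Rx(roll)).
In Python, from cell import state, read_camera, job_done, grip_depth gives the robot as it stands.
- The arm moves only by the tool drive_tool, never from a script. Its argument "targets" is a list of rows, each an object with "jaw": the opening, from 0 (shut) to 1 (fully open); "travel": the shift along the tool's x, y, z in m, a list of three; "twist": the turn about the tool's z in rad. In form: [{"jaw": jaw, "travel": [tx, ty, tz], "twist": twist}, ...]. A call has 1 to 8 rows; each row is the pose to reach, as a shift and turn from the pose commanded when the call began, along the tool's axes at that moment; what a row does not reach only later rows make up. A row lasts 1/12 s, in which the tool goes at most 41.7 mm and 7.16 degrees, less where a joint would pass 70% of its speed; a pose out of reach is approached as far as the arm can. A call with a gripper value outside its range is refused whole. The fingers move at their own pace and stop on an object; the grip force is fixed at half the most. Time passes only in rows, so rows that repeat a pose let the fingers close. It gives the time, the measured TCP pose, the force, the opening and the grip force at its end, in the units of the state.
- state(): the state, without advancing time (a new reading comes with each control period).
- read_camera(name): name is "side" or "top" or "wrist"; returns a dict with "frame" (400x640x3 uint8, red, green, blue), "fx", "fy", "cx", "cy" (pixels), "k1" (the pictures are not rectified: a ray, as slopes to the right and down, at radius r is drawn at 1 + k1 r^2 times it, then the intrinsics apply), "R" (3x3) and "t" (3): a world point X has camera coordinates R X + t. Camera axes: x right, y down, z forward; pixel columns grow to the right and rows downward; lengths in mm; the calibration is good to about 2 mm. A picture is of the moment at which its call begins. There is no depth.
- job_done(): hands the job in; it is judged then, once.
The state is a dict: "t": time; "joints": joint angles; "qvel": joint speeds; "tau": joint torques, N m; "eef_pos": TCP position; "tcp_rot": TCP orientation; "ft_force": force on the tool from outside, world axes, zero at the start; "moment": the same for the moment, N m; "opening": opening from 0.0 (shut) to 1.0 (fully open); "grip_force": force on a finger pad.
Only numpy, scipy, OpenCV 4.12 (cv2) and the standard library are available. Lean on these libraries where they do the work, as an engineer would, in place of code of your own. Each camera call takes 0.05 s, during which the arm holds its last target. There are 200 camera calls.

### The job

Get the pen dosimeter charging: lift the dust cap off the charger's socket and stand it mouth down on the desk, then take the pen dosimeter (the long slim one with the pocket clip) out of the rack, put its plain lower end into the socket and press it upright against the sprung contact until it meets the hard stop. Press firmly but do not force it, and finish while still holding it down there with the gripper; do not let go. Leave the penlight, spray bottle, mouse and mug where they are.

Things in the scene. Friction and masses are not known exactly. Their poses are not given: they have to be found in the camera images.
- charger: dosimeter charger, a grey box fixed on the desk, 100 mm (its x) by 140 mm (its y), flat top 55 mm above the desk; origin at the centre of its underside, z up. On its top, on the centre line: the charging socket at y = +30 mm and a black adjusting knob at y = -44 mm (27 mm across, 15 mm tall), which need not be touched
- socket: charging socket, a steel collar on the charger's top, 20 mm tall with the flare, bore 18.6 mm, opening in a flared mouth about 25 mm across; origin on its axis at the level of the charger's top, z up
- socket_seat (a point): centre of the socket's flat floor, which is the hard stop: 4 mm above the charger's top, 59 mm above the desk and 16 mm below the mouth of the flare. A brass contact pin 8 mm thick stands 8 mm up from its middle and sinks level with it when pressed
- contact (a joint): how far the sprung contact pin is pressed down, m: 0 is out, about 0.008 when the dosimeter's end meets the floor of the socket (the hard stop). The spring takes 4 N to start and 10 N at the stop, and pushes the pin back out when let go; a steady total push of about 15 to 30 N holds the dosimeter on the stop, over 80 N is forcing it
- cap_center (a point): centre of the loose black dust cap, a cup turned mouth down over the socket: 41 mm across, 30 mm tall, ribbed side, closed top, 20 g; this point lies 15 mm below its top and above its rim, z points to the closed top. It stands loosely on the charger's top and lifts straight off once raised 25 mm; the desk between charger and rack is free to stand it on
- rack: white block fixed on the desk, 50 mm (its x) by 150 mm (its y), 45 mm tall, with three 18 mm holes 35 mm deep in a row along its y at -50, 0 and +50 mm; origin at the centre of its underside. The middle hole is empty; the dosimeter and the penlight stand in the outer two, either way round
- dosimeter_center (a point): middle of the pen dosimeter, a round metal pen 115 mm long and 14 mm thick, 45 g, standing upright in the rack, its lower end 10 mm above the desk; z points up to the black eyepiece (top 14 mm, 15.2 mm thick), the lower end is the charging end. A steel pocket clip stands 4 mm off its +y side between 3 mm below and 42 mm above this point; start yaw within 0.3 rad of the rack's, so grip across the rack's short side (x) to miss the clip
- dosimeter_tip (a point): centre of the dosimeter's flat lower (charging) end, 57.5 mm below its middle; z points up to the eyepiece
- penlight_center (a point): middle of the penlight, bystander in the rack: 95 mm long, 14 mm thick with a 23 mm wide head at the top; leave it there
- spray: white disinfectant spray bottle, bystander, 72 mm thick, 205 mm tall, nozzle up to 56 mm out; origin at its underside
- mouse: black computer mouse, bystander, 105 by 60 mm, 33 mm tall, beyond the work; origin at its underside
- mug: white mug, bystander, 80 mm across, 95 mm tall, handle at its +y; origin at its underside
Mind the look-alikes: they are no part of the job. Of the things shaped like the part that bears cap_center, the black one is meant.

How it is judged (in metres and radians):
On the way:
1. the dust cap stands mouth down on the desk, let go, away from the socket (height (world z) of cap_center between 0.01 and 0.02 m and angle between cap_center's own z axis and vertical below 0.15 rad and linear speed of cap below 0.02 m/s and contact force between the fingers and cap below 0.05 N and horizontal distance between cap_center and socket_seat above 0.05 m), for 0.2 s.
At the end, for the whole second after the job is handed in: dosimeter upright (0.12 rad) in the socket, its end within 4 mm of the axis and 1.5 mm of the stop, pressing on it with over 1 N, contact pin down over 6.5 mm, fingers still on it (over 2 N); cap at rest mouth down on the desk, let go, over 50 mm from the socket (all of step 1 and value of joint contact above 0.0065 m and contact force between dosimeter and socket above 1 N and contact force between the fingers and dosimeter above 2 N and z of dosimeter_tip in the frame of socket_seat below 0.0015 m and horizontal distance between dosimeter_tip and socket_seat below 0.004 m and angle between dosimeter_center's own z axis and vertical below 0.12 rad and linear speed of dosimeter below 0.02 m/s); the arm keeps its last pose, push and grip.
It fails at once if the dosimeter is forced: over 80 N on the charger (contact force between dosimeter and charger above 80 N).
It fails at once if the penlight is taken from the rack or moved more than 20 mm (distance of penlight_center from where it was at the start of the episode above 0.02 m).
It fails at once if the spray bottle, mouse or mug is moved more than 30 mm or tipped (distance of any of spray, mouse, mug from where it was at the start of the episode above 0.03 m or angle between any of spray, mug's own z axis and vertical above 0.35 rad).
It also fails if it takes over 64 s, if anything falls off the work surface, if the arm or the gripper's body presses on something with over 40 N, if the wrist force passes 120 N, or if a joint passes its speed limit or range.

## Working session

There is one attempt and no reset: what is moved stays moved. The work goes in short steps, Python scripts to look and compute and a tool call to move; the robot and the scene stay as the last step left them, time stands still between calls to the robot, and variables do not carry over. Pictures are saved under pics/ and viewed, at most 10 in all, crops included, and the job is handed in when it is done.

Besides the shell and the picture viewer there is one more tool, called after "Call:" as name(argument=value, ...) on one line, values as JSON. drive_tool: Moves the arm, as the interface text tells. Its arguments: {"type":"object","properties":{"targets":{"type":"array"}},"required":["targets"]}

```bash
mkdir -p pics; cat > h.py <<'E'
import numpy as np, cv2
from cell import state, read_camera, job_done, grip_depth
def shot(n,f,crop=None,s=1):
    c=read_camera(n); im=c["frame"][:,:,::-1]
    if crop: im=im[crop[1]:crop[3],crop[0]:crop[2]]
    cv2.imwrite("pics/"+f,cv2.resize(im,None,fx=s,fy=s,interpolation=cv2.INTER_CUBIC)); return c
def K(c): return np.array([[c["fx"],0,c["cx"]],[0,c["fy"],c["cy"]],[0,0,1.]]),np.array([c["k1"],0,0,0,0.])
def ray(c,u,v):
    k,d=K(c); p=cv2.undistortPoints(np.array([[[u,v]]],float),k,d)[0,0]
    R=np.array(c["R"]); return -R.T@np.array(c["t"]), R.T@np.array([p[0],p[1],1])
def atz(c,u,v,z):
    o,r=ray(c,u,v); return o+r*(z-o[2])/r[2]
def proj(c,X):
    k,d=K(c); return cv2.projectPoints(np.array(X,float).reshape(-1,3),cv2.Rodrigues(np.array(c["R"],float))[0],np.array(c["t"],float),k,d)[0][:,0]
def tri(obs):
    A=0;b=0
    for c,u,v in obs:
        o,r=ray(c,u,v); r=r/np.linalg.norm(r); P=np.eye(3)-np.outer(r,r); A=A+P; b=b+P@o
    return np.linalg.solve(A,b)
E
python3 - <<'E'
from h import *
print(grip_depth,state())
a=shot("top","t0.png");b=shot("side","s0.png");
cv2.imwrite("pics/both.png",np.vstack([cv2.imread("pics/t0.png"),cv2.imread("pics/s0.png")])[:, :])
import pickle
pickle.dump((a,b),open("c.pkl","wb"))
for c in(a,b): print({k:c[k] for k in c if k!="frame"})
E
```

```text
18.8 {'t': 0.0, 'joints': array([-1.44561304e+00,  4.91557674e-01,  1.55945736e+00, -1.70449126e-05,
        1.09170901e+00, -1.05612636e-01]), 'qvel': array([-0.00103855, -0.00212167, -0.00052945, -0.00030849,  0.00036991,
        0.00120465]), 'tau': array([-3.87632845e-04, -6.12645864e+01, -2.58184004e+01,  6.91613881e-02,
        4.81963798e-02, -9.89821251e-05]), 'eef_pos': array([ 142.94916891, -608.1751377 ,  214.0601988 ]), 'tcp_rot': array([-3.14046597e+00, -1.04234485e-04,  2.30803734e-01]), 'ft_force': array([-0.42040228, -0.24865213, -0.20693535]), 'moment': array([-0.01781024,  0.02298305,  0.04728797]), 'grip_force': 0.0, 'opening': 0.9989294553128557}
{'fx': 400.5752986418896, 'fy': 400.5752986418896, 'cx': 320.4680359355812, 'cy': 200.41301988506353, 'k1': -0.07512161899181741, 'R': array([[-2.76579446e-02, -9.99617143e-01, -7.77798141e-04],
       [-9.88963188e-01,  2.74764494e-02, -1.45591406e-01],
       [ 1.45557036e-01, -3.25754532e-03, -9.89344499e-01]]), 't': array([  21.64196098,  627.00576442, 1100.10041188])}
{'fx': 438.00601926570926, 'fy': 438.00601926570926, 'cx': 329.66400784786134, 'cy': 202.1304015501291, 'k1': 0.01614102557444604, 'R': array([[-0.93809172, -0.34609998,  0.01409689],
       [-0.22759015,  0.58517373, -0.77831512],
       [ 0.26112572, -0.73333929, -0.62771558]]), 't': array([ 600.34730358,  203.23467338, 1130.62424263])}
```

View pics/t0.png

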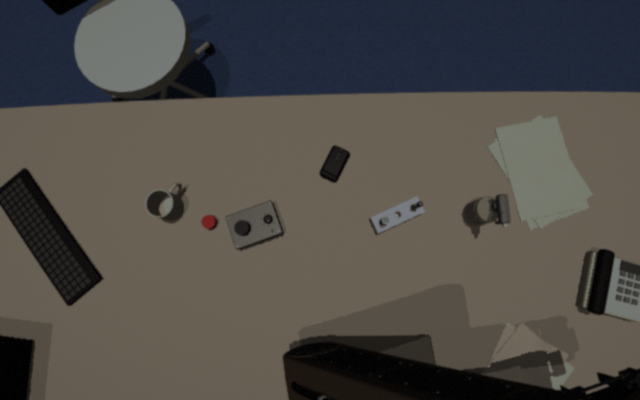

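View pics/s0.png

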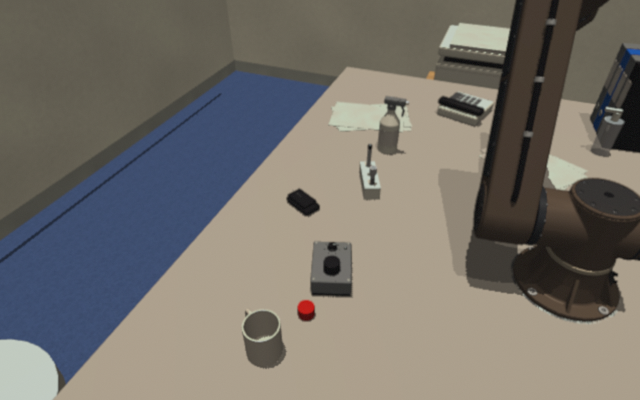

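Top view: the black cap is on the charger at (242,228), with the knob at (268,218) and a red look-alike cap on the desk at (209,222). The rack is at (398,215), with a tall slim pen at its right end (417,206) and a wide-headed one at its left end (383,222). The black cap on the charger fits the description. I'll confirm it in one enlarged crop.

```bash
python3 - <<'E'
from h import *
import pickle
a,b=pickle.load(open("c.pkl","rb"))
def cr(c,u,v): return cv2.resize(c["frame"][v-37:v+38,u-50:u+50,::-1],(400,300),interpolation=cv2.INTER_CUBIC)
im=np.vstack([np.hstack([cr(a,250,222),cr(a,400,212)]),np.hstack([cr(b,330,275),cr(b,375,170)])])
im=np.clip(im*1.8,0,255).astype(np.uint8)
cv2.imwrite("pics/crop.png",im)
E
```

```text
(no output)
```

View pics/crop.png

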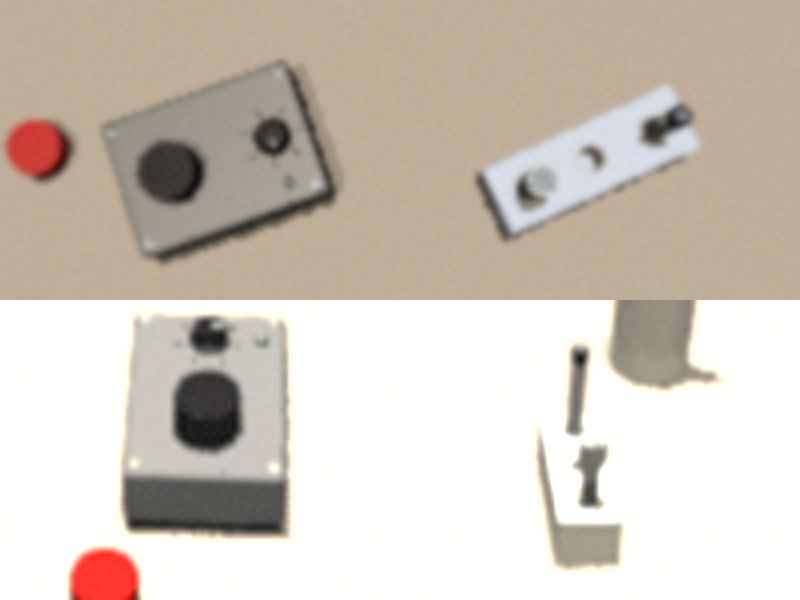

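```bash
python3 - <<'E'
from h import *
import pickle
np.set_printoptions(precision=1,suppress=True)
a,b=pickle.load(open("c.pkl","rb"))
print("cap",atz(a,242.5,228,85),tri([(a,242.5,228),(b,332,260.5)]))
print("knob",atz(a,268.2,218.7,70))
for u,v in[(226.2,216.5),(270.2,201),(282.5,232.5),(237,247.5)]: print("ch",atz(a,u,v,55))
print("dos",atz(a,420.2,204,125),tri([(a,420.2,204),(b,370,146)]))
for u,v in[(370.5,218.7),(417,197),(424.5,211.7),(377,234.5)]: print("rk",atz(a,u,v,45))
print("red",atz(a,209,222,30), "mouse",atz(a,335,164,20),"mug",atz(a,160,204,95),"spray",atz(a,485,210,100))
c=read_camera("wrist"); print({k:c[k] for k in c if k!="frame"}); s=state(); print(s["eef_pos"])
E
```

```text
cap [551.1 220.3  85. ] [552.4 220.8  83.8]
knob [576.4 151.3  70. ]
ch [587.4 272.6  55. ]
ch [628.3 147.1  55. ]
ch [537.9 113.4  55. ]
ch [499.2 241.8  55. ]
dos [ 598.7 -261.4  125. ] [ 600.1 -262.7  119.2]
rk [ 570.9 -136.7   45. ]
rk [ 629.7 -273.8   45. ]
rk [ 586.5 -292.8   45. ]
rk [ 525.5 -153.1   45. ]
red [575.5 328.7  30. ] mouse [739.2 -42.   20. ] mug [622.4 448.8  95. ] spray [ 580.2 -447.1  100. ]
{'fx': 326.22315491355926, 'fy': 326.22315491355926, 'cx': 317.4509601418949, 'cy': 194.62271208052238, 'k1': -0.06573637741459126, 'R': array([[ 0.2, -1. , -0. ],
       [-0.9, -0.2,  0.3],
       [-0.3, -0.1, -1. ]]), 't': array([-624.7,  -33.1,  393.7])}
[ 143.  -608.2  214.2]
```

```bash
cat > go.py <<'E'
import sys
from h import *
def go(*g):
    s=state(); p=s["eef_pos"]; y=s["tcp_rot"][2]
    print("at",np.round(p,1),np.round(s["tcp_rot"],3),"t",round(s["t"],2))
    for i in range(0,len(g),4):
        d=np.array(g[i:i+3])-p; c,n=np.cos(y),np.sin(y)
        tw=-((g[i+3]-y+np.pi)%(2*np.pi)-np.pi)
        print("travel",np.round([(c*d[0]+n*d[1])/1e3,(n*d[0]-c*d[1])/1e3,-d[2]/1e3],4),"twist",round(tw,3))
if __name__=="__main__": go(*map(float,sys.argv[1:]))
E
python3 go.py 400 -400 320 1.2
```

```text
at [ 143.  -608.2  214.2] [-3.141 -0.     0.231] t 0.15
travel [ 0.2979 -0.1439 -0.1058] twist -0.969
```

Call:
drive_tool(targets=[{"jaw": 1,"travel": [0.298,-0.144,-0.106],"twist": -0.97},{"jaw": 1,"travel": [0.298,-0.144,-0.106],"twist": -0.97},{"jaw": 1,"travel": [0.298,-0.144,-0.106],"twist": -0.97},{"jaw": 1,"travel": [0.298,-0.144,-0.106],"twist": -0.97},{"jaw": 1,"travel": [0.298,-0.144,-0.106],"twist": -0.97},{"jaw": 1,"travel": [0.298,-0.144,-0.106],"twist": -0.97},{"jaw": 1,"travel": [0.298,-0.144,-0.106],"twist": -0.97},{"jaw": 1,"travel": [0.298,-0.144,-0.106],"twist": -0.97}])

```text
t: 0.82
eef_pos: [390.8, -407.0, 316.9]
tcp_rot: [-3.141, -0.0, 1.207]
ft_force: [0.4, -0.7, 0.4]
opening: 1.003
grip_force: 0.0
```

```bash
python3 go.py 500 -80 320 1.94 550 219 230 1.92
```

```text
at [ 390.8 -407.   316.9] [-3.141 -0.     1.207] t 0.82
travel [ 0.3445 -0.0142 -0.0031] twist -0.733
travel [ 0.6417 -0.0738  0.0869] twist -0.713
```

Call:
drive_tool(targets=[{"jaw": 1,"travel": [0.34,-0.02,0],"twist": -0.71},{"jaw": 1,"travel": [0.34,-0.02,0],"twist": -0.71},{"jaw": 1,"travel": [0.34,-0.02,0],"twist": -0.71},{"jaw": 1,"travel": [0.34,-0.02,0],"twist": -0.71},{"jaw": 1,"travel": [0.34,-0.02,0],"twist": -0.71},{"jaw": 1,"travel": [0.34,-0.02,0],"twist": -0.71},{"jaw": 1,"travel": [0.34,-0.02,0],"twist": -0.71},{"jaw": 1,"travel": [0.34,-0.02,0],"twist": -0.71}])

```text
t: 1.48
eef_pos: [491.8, -89.2, 316.3]
tcp_rot: [3.142, 0.0, 1.911]
ft_force: [0.7, -1.5, 0.5]
opening: 0.998
grip_force: 0.0
```

```bash
python3 go.py 550 219 220 1.91
```

```text
at [491.8 -89.2 316.3] [3.142 0.    1.911] t 1.48
travel [0.2711 0.1578 0.0963] twist 0.001
```

Call:
drive_tool(targets=[{"jaw": 1,"travel": [0.26,0.155,0.1],"twist": 0},{"jaw": 1,"travel": [0.26,0.155,0.1],"twist": 0},{"jaw": 1,"travel": [0.26,0.155,0.1],"twist": 0},{"jaw": 1,"travel": [0.26,0.155,0.1],"twist": 0},{"jaw": 1,"travel": [0.26,0.155,0.1],"twist": 0},{"jaw": 1,"travel": [0.26,0.155,0.1],"twist": 0},{"jaw": 1,"travel": [0.26,0.155,0.1],"twist": 0},{"jaw": 1,"travel": [0.26,0.155,0.1],"twist": 0}])

```text
t: 2.15
eef_pos: [550.9, 208.7, 214.7]
tcp_rot: [-3.14, -0.0, 1.912]
ft_force: [0.5, -0.3, 0.9]
opening: 0.996
grip_force: 0.0
```

Call:
drive_tool(targets=[{"jaw": 1,"travel": [0,0,0],"twist": 0},{"jaw": 1,"travel": [0,0,0],"twist": 0}])

```text
t: 2.32
eef_pos: [550.7, 206.6, 215.3]
tcp_rot: [-3.14, 0.0, 1.913]
ft_force: [0.5, 0.2, 0.1]
opening: 1.0
grip_force: 0.0
```

```bash
python3 - <<'E'
from h import *
import pickle
np.set_printoptions(precision=1,suppress=True)
s=state(); c=shot("wrist","w1.png"); pickle.dump(c,open("w1.pkl","wb"))
print(s["eef_pos"],s["tcp_rot"],proj(c,[[551.5,220.5,85],[576,151,70],s["eef_pos"]]))
E
```

```text
[550.7 206.6 215.3] [-3.1  0.   1.9] [[322.9 172. ]
 [322.1 236.7]
 [316.7 245.9]]
```

View pics/w1.png

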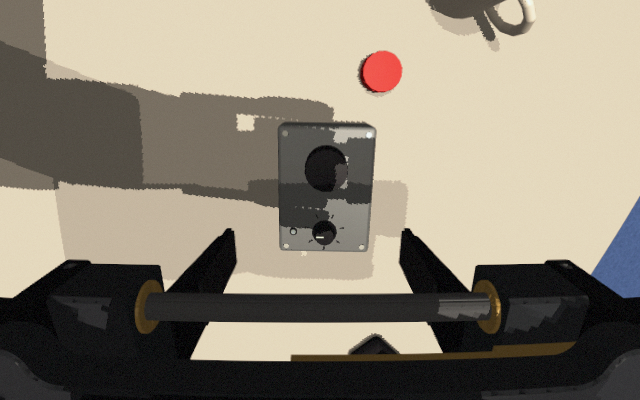

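The wrist picture shows the charger from above: black cap centred near (327,168), knob at (325,233), red look-alike at (381,71).

```bash
python3 - <<'E'
from h import *
import pickle
from go import go
np.set_printoptions(precision=1,suppress=True)
c=pickle.load(open("w1.pkl","rb"))
g=cv2.cvtColor(c["frame"],cv2.COLOR_RGB2GRAY)
print("hough",[np.round(cv2.HoughCircles(cv2.resize(g[140:200,290:365],None,fx=4,fy=4),cv2.HOUGH_GRADIENT,1,50,param1=80,param2=15,minRadius=70,maxRadius=110)[0,:3]/4+[290,140,0],1)])
print("cap",atz(c,327,168,85),"knob",atz(c,324.5,233,70),"red",atz(c,382,71,30))
k=atz(c,327,168,85)
go(k[0],k[1],130,1.91)
E
```

```text
hough [array([[326.6, 168.9,  22.9]])]
cap [553.8 225.5  85. ] knob [576.9 155.8  70. ] red [577.8 330.1  30. ]
at [550.9 205.6 215.9] [-3.1  0.   1.9] t 2.37
travel [0.  0.  0.1] twist 0.002
```

```bash
sed -i 's/print("travel",np.round(\(.*\),4),"twist"/print("travel",[round(float(v),4) for v in \1],"twist"/' go.py; python3 go.py 553 223 130 1.9 553 223 61 1.9
```

```text
at [550.9 205.6 215.9] [-3.141  0.     1.912] t 2.37
travel [0.0157, 0.0078, 0.0859] twist 0.012
travel [0.0157, 0.0078, 0.1549] twist 0.012
```

Call:
drive_tool(targets=[{"jaw": 1,"travel": [0.016,0.008,0.03],"twist": 0.01},{"jaw": 1,"travel": [0.016,0.008,0.06],"twist": 0.01},{"jaw": 1,"travel": [0.016,0.008,0.09],"twist": 0.01},{"jaw": 1,"travel": [0.016,0.008,0.115],"twist": 0.01},{"jaw": 1,"travel": [0.016,0.008,0.135],"twist": 0.01},{"jaw": 1,"travel": [0.016,0.008,0.145],"twist": 0.01},{"jaw": 1,"travel": [0.016,0.008,0.145],"twist": 0.01},{"jaw": 1,"travel": [0.016,0.008,0.145],"twist": 0.01}])

```text
t: 3.03
eef_pos: [553.9, 222.6, 72.0]
tcp_rot: [3.141, 0.0, 1.9]
ft_force: [0.6, -0.1, 0.7]
opening: 1.004
grip_force: 0.0
```

```bash
python3 go.py 553 223 61 1.9
```

```text
at [553.9 222.6  72. ] [3.141 0.    1.9  ] t 3.03
travel [0.0007, -0.0007, 0.011] twist -0.0
```

Call:
drive_tool(targets=[{"jaw": 1,"travel": [0,0,0.01],"twist": 0},{"jaw": 0.3,"travel": [0,0,0.01],"twist": 0},{"jaw": 0.3,"travel": [0,0,0.01],"twist": 0},{"jaw": 0.3,"travel": [0,0,0.01],"twist": 0},{"jaw": 0.3,"travel": [0,0,0.01],"twist": 0},{"jaw": 0.3,"travel": [0,0,0.01],"twist": 0},{"jaw": 0.3,"travel": [0,0,0.01],"twist": 0},{"jaw": 0.3,"travel": [0,0,0.01],"twist": 0}])

```text
t: 3.7
eef_pos: [553.4, 223.3, 61.4]
tcp_rot: [3.141, 0.0, 1.901]
ft_force: [-0.4, 0.2, -0.6]
opening: 0.565
grip_force: 0.0
```

Call:
drive_tool(targets=[{"jaw": 0.3,"travel": [0,0,0],"twist": 0},{"jaw": 0.3,"travel": [0,0,0],"twist": 0},{"jaw": 0.3,"travel": [0,0,0],"twist": 0},{"jaw": 0.3,"travel": [0,0,0],"twist": 0},{"jaw": 0.3,"travel": [0,0,0],"twist": 0},{"jaw": 0.3,"travel": [0,0,0],"twist": 0}])

```text
t: 4.2
eef_pos: [553.4, 223.3, 61.3]
tcp_rot: [-3.142, 0.0, 1.901]
ft_force: [-0.9, -0.0, 1.1]
opening: 0.427
grip_force: 30.0
```

Call:
drive_tool(targets=[{"jaw": 0.3,"travel": [0,0,-0.015],"twist": 0},{"jaw": 0.3,"travel": [0,0,-0.03],"twist": 0},{"jaw": 0.3,"travel": [0,0,-0.05],"twist": 0},{"jaw": 0.3,"travel": [0,0,-0.07],"twist": 0},{"jaw": 0.3,"travel": [0,0,-0.08],"twist": 0},{"jaw": 0.3,"travel": [0,0,-0.08],"twist": 0}])

```text
t: 4.7
eef_pos: [554.2, 223.5, 143.3]
tcp_rot: [3.138, 0.0, 1.901]
ft_force: [-0.7, -0.0, -0.5]
opening: 0.42
grip_force: 30.0
```

```bash
python3 - <<'E'
from h import *
from go import go
print(state()["grip_force"],state()["opening"])
import pickle
c=shot("top","t1.png",(190,170,450,280),3);c=shot("side","s1.png",(260,200,420,320),4); 
a=cv2.imread("pics/t1.png");b=cv2.imread("pics/s1.png")
cv2.imwrite("pics/m1.png",cv2.resize(np.vstack([a[:,:640],b[:,:640][:270]]),(640,600)))
pickle.dump(c,open("s1.pkl","wb"))
go(540,10,141,1.9)
E
```

```text
29.99987980350852 0.4202276855548459
at [553.1 223.2 140.8] [-3.141  0.     1.901] t 4.8
travel [-0.1974, -0.0815, -0.0002] twist 0.001
```

View pics/m1.png

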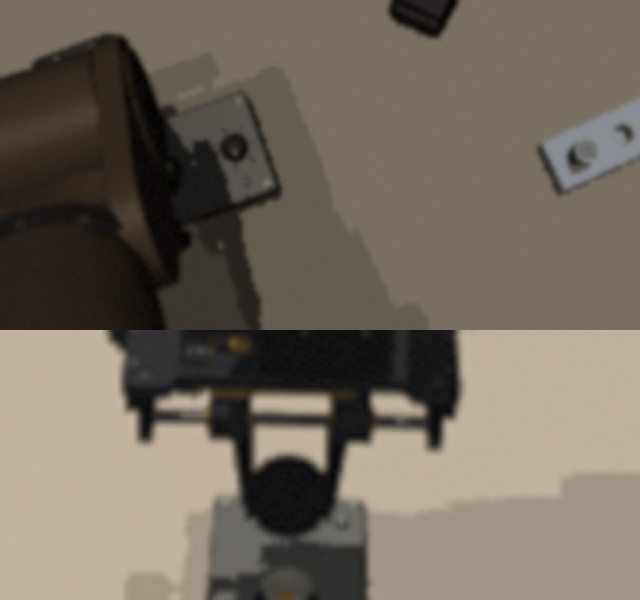

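The cap is held in the fingers (side crop, about (288,495)), and the socket with its brass contact is exposed at about (287,590). I'll place the cap on the free desk next.

Call:
drive_tool(targets=[{"jaw": 0.3,"travel": [-0.035,-0.015,0],"twist": 0},{"jaw": 0.3,"travel": [-0.07,-0.03,0],"twist": 0},{"jaw": 0.3,"travel": [-0.105,-0.045,0],"twist": 0},{"jaw": 0.3,"travel": [-0.14,-0.06,0],"twist": 0},{"jaw": 0.3,"travel": [-0.175,-0.075,0.01],"twist": 0},{"jaw": 0.3,"travel": [-0.197,-0.082,0.03],"twist": 0},{"jaw": 0.3,"travel": [-0.197,-0.082,0.06],"twist": 0},{"jaw": 0.3,"travel": [-0.197,-0.082,0.09],"twist": 0}])

```text
t: 5.47
eef_pos: [539.3, 8.7, 49.6]
tcp_rot: [3.142, 0.0, 1.898]
ft_force: [0.3, 0.2, -0.6]
opening: 0.427
grip_force: 30.0
```

Call:
drive_tool(targets=[{"jaw": 0.3,"travel": [0,0,0.02],"twist": 0},{"jaw": 0.3,"travel": [0,0,0.03],"twist": 0},{"jaw": 0.3,"travel": [0,0,0.035],"twist": 0},{"jaw": 0.3,"travel": [0,0,0.035],"twist": 0},{"jaw": 0.3,"travel": [0,0,0.035],"twist": 0}])

```text
t: 5.88
eef_pos: [539.9, 10.4, 16.7]
tcp_rot: [3.141, 0.0, 1.901]
ft_force: [0.2, 0.7, -0.2]
opening: 0.427
grip_force: 30.0
```

Call:
drive_tool(targets=[{"jaw": 0.3,"travel": [0,0,0.005],"twist": 0},{"jaw": 0.3,"travel": [0,0,0.008],"twist": 0},{"jaw": 0.3,"travel": [0,0,0.01],"twist": 0},{"jaw": 0.3,"travel": [0,0,0.01],"twist": 0},{"jaw": 0.3,"travel": [0,0,0.01],"twist": 0}])

```text
t: 6.3
eef_pos: [539.7, 10.3, 6.4]
tcp_rot: [3.141, 0.0, 1.901]
ft_force: [-0.8, 0.4, 0.3]
opening: 0.423
grip_force: 30.0
```

Now at the lift-off height. I'll release and rise.

Call:
drive_tool(targets=[{"jaw": 0.7,"travel": [0,0,0],"twist": 0},{"jaw": 0.7,"travel": [0,0,0],"twist": 0},{"jaw": 0.7,"travel": [0,0,0],"twist": 0},{"jaw": 0.7,"travel": [0,0,0],"twist": 0},{"jaw": 0.7,"travel": [0,0,0],"twist": 0},{"jaw": 0.7,"travel": [0,0,-0.03],"twist": 0},{"jaw": 0.7,"travel": [0,0,-0.07],"twist": 0},{"jaw": 0.7,"travel": [0,0,-0.11],"twist": 0}])

```text
t: 6.97
eef_pos: [538.9, 10.4, 116.9]
tcp_rot: [-3.139, -0.001, 1.901]
ft_force: [0.9, -0.3, -0.3]
opening: 0.697
grip_force: 0.0
```

```bash
python3 go.py 590 -240 230 1.95
```

```text
at [538.9  10.4 116.9] [-3.139e+00 -1.000e-03  1.901e+00] t 6.97
travel [-0.2535, -0.0328, -0.1131] twist -0.049
```

```bash
python3 go.py 606 -285 225 1.95
```

```text
at [538.9  10.4 116.9] [-3.139e+00 -1.000e-03  1.901e+00] t 6.97
travel [-0.3012, -0.0322, -0.1081] twist -0.049
```

Call:
drive_tool(targets=[{"jaw": 0.7,"travel": [0,0,-0.04],"twist": -0.05},{"jaw": 0.7,"travel": [-0.02,0,-0.075],"twist": -0.05},{"jaw": 0.7,"travel": [-0.06,0,-0.11],"twist": -0.05},{"jaw": 0.7,"travel": [-0.3,-0.032,-0.11],"twist": -0.05},{"jaw": 0.7,"travel": [-0.3,-0.032,-0.11],"twist": -0.05},{"jaw": 0.7,"travel": [-0.3,-0.032,-0.11],"twist": -0.05},{"jaw": 0.7,"travel": [-0.3,-0.032,-0.11],"twist": -0.05},{"jaw": 0.7,"travel": [-0.3,-0.032,-0.11],"twist": -0.05}])

```text
t: 7.63
eef_pos: [597.9, -244.3, 225.2]
tcp_rot: [3.142, 0.0, 1.951]
ft_force: [0.8, 0.6, 0.7]
opening: 0.699
grip_force: 0.0
```

```bash
python3 go.py 606 -285 225 1.95
```

```text
at [ 597.9 -244.3  225.2] [3.142 0.    1.951] t 7.63
travel [-0.0408, -0.0076, 0.0002] twist 0.001
```

Call:
drive_tool(targets=[{"jaw": 0.7,"travel": [-0.03,-0.007,0],"twist": 0},{"jaw": 0.7,"travel": [-0.03,-0.007,0],"twist": 0},{"jaw": 0.7,"travel": [-0.03,-0.007,0],"twist": 0},{"jaw": 0.7,"travel": [-0.03,-0.007,0],"twist": 0}])

```text
t: 7.97
eef_pos: [602.3, -272.1, 224.7]
tcp_rot: [-3.141, -0.001, 1.951]
ft_force: [-0.1, -0.6, -0.5]
opening: 0.699
grip_force: 0.0
```

```bash
python3 - <<'E'
from h import *
import pickle
np.set_printoptions(precision=1,suppress=True)
s=state(); c=shot("wrist","w2.png"); d=shot("top","t2.png"); b=shot("side","s2.png"); pickle.dump((c,d,b),open("w2.pkl","wb"))
w=cv2.resize(c["frame"][60:360,160:480,::-1],(640,600))
e=cv2.resize(d["frame"][170:270,200:326,::-1],None,fx=2,fy=2); f=b["frame"][190:290,280:360,::-1]; f=cv2.resize(f,(160,200))
w=cv2.copyMakeBorder(w,0,0,0,160,cv2.BORDER_CONSTANT); w[0:200,640:]=f; w[200:400,640:]=e[:,:160]
w[400:600,640:]=cv2.resize(d["frame"][200:250,300:340,::-1],(160,200))
cv2.imwrite("pics/m2.png",w)
print(s["eef_pos"],proj(c,[[598,-261,125],[598,-261,45]]))
E
```

```text
[ 602.3 -272.1  224.7] [[317.1 181.3]
 [317.1 162.5]]
```

View pics/m2.png

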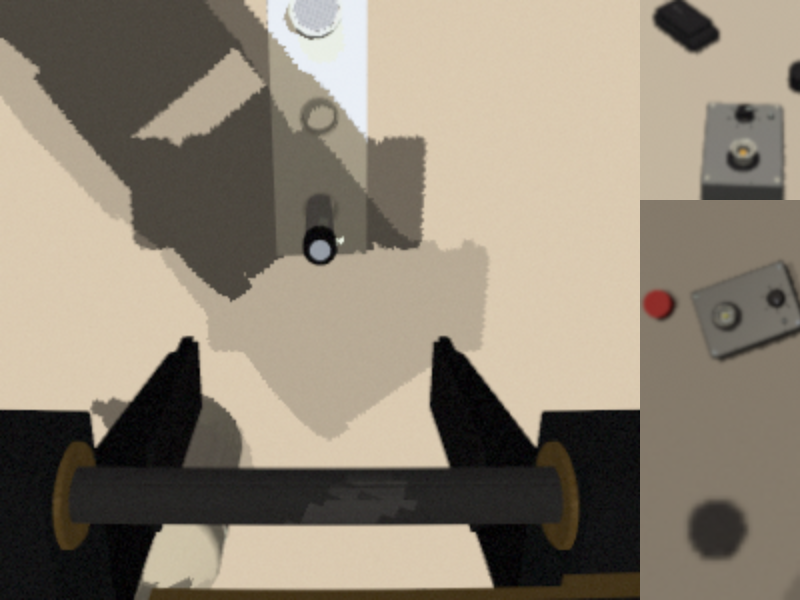

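The wrist view shows the dosimeter's black eyepiece at full-frame (320,183), with a small glint to its right. The insets show the open socket and the cap standing on the desk. I'll enlarge the glint, since it could be the clip.

```bash
python3 - <<'E'
from h import *
import pickle
c,d,b=pickle.load(open("w2.pkl","rb"))
f=lambda c,u,v,r,n:cv2.resize(c["frame"][v-r:v+r,u-r:u+r,::-1],(n,n),interpolation=cv2.INTER_CUBIC)
cv2.imwrite("pics/m3.png",np.hstack([f(c,322,177,22,400),f(b,369,160,22,400)]))
E
```

```text
(no output)
```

View pics/m3.png

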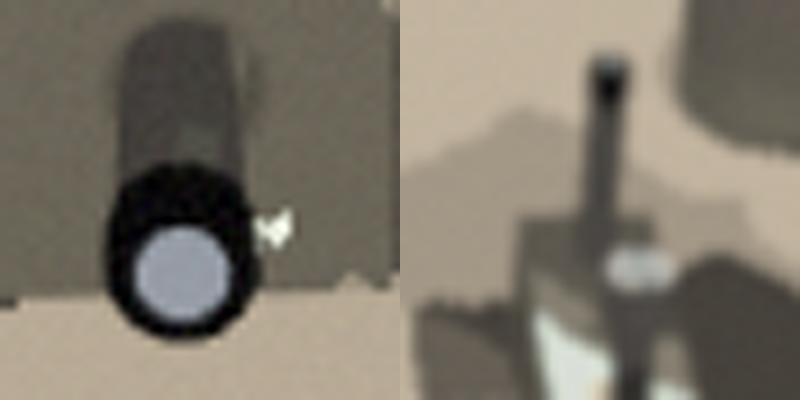

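```bash
python3 - <<'E'
from h import *
import pickle
from go import go
c,d,b=pickle.load(open("w2.pkl","rb"))
np.set_printoptions(precision=1,suppress=True)
p=atz(c,320,184.7,125); print(p, "tri",tri([(c,320,184.7),(b,369.9,145)]))
print("cap",atz(d,300+40*.49,200+50*.66,30))
go(p[0],p[1],140,1.95,p[0],p[1],57,1.95)
E
```

```text
[ 601.5 -262.9  125. ] tri [ 601.7 -263.6  122.3]
cap [535.3   9.3  30. ]
at [ 602.7 -271.4  225.3] [3.1 0.  2. ] t 8.12
travel [0.0084, 0.002, 0.0853] twist 0.002
travel [0.0084, 0.002, 0.1683] twist 0.002
```

Call:
drive_tool(targets=[{"jaw": 0.7,"travel": [0.008,0.002,0.02],"twist": 0},{"jaw": 0.7,"travel": [0.008,0.002,0.05],"twist": 0},{"jaw": 0.6,"travel": [0.008,0.002,0.08],"twist": 0},{"jaw": 0.5,"travel": [0.008,0.002,0.11],"twist": 0},{"jaw": 0.4,"travel": [0.008,0.002,0.14],"twist": 0},{"jaw": 0.4,"travel": [0.008,0.002,0.16],"twist": 0},{"jaw": 0.4,"travel": [0.008,0.002,0.166],"twist": 0},{"jaw": 0.4,"travel": [0.008,0.002,0.166],"twist": 0}])

```text
t: 8.78
eef_pos: [601.2, -263.5, 57.9]
tcp_rot: [-3.14, -0.002, 1.952]
ft_force: [-0.1, -0.3, -0.2]
opening: 0.403
grip_force: 0.0
```

Call:
drive_tool(targets=[{"jaw": 0,"travel": [0,0,0],"twist": 0},{"jaw": 0,"travel": [0,0,0],"twist": 0},{"jaw": 0,"travel": [0,0,0],"twist": 0},{"jaw": 0,"travel": [0,0,0],"twist": 0},{"jaw": 0,"travel": [0,0,0],"twist": 0},{"jaw": 0,"travel": [0,0,0],"twist": 0},{"jaw": 0,"travel": [0,0,0],"twist": 0},{"jaw": 0,"travel": [0,0,0],"twist": 0}])

```text
t: 9.45
eef_pos: [601.8, -264.9, 60.2]
tcp_rot: [3.141, 0.001, 1.951]
ft_force: [-2.1, -0.1, 6.7]
opening: 0.147
grip_force: 30.0
```

Call:
drive_tool(targets=[{"jaw": 0,"travel": [0,0,-0.01],"twist": 0},{"jaw": 0,"travel": [0,0,-0.025],"twist": 0},{"jaw": 0,"travel": [0,0,-0.04],"twist": 0},{"jaw": 0,"travel": [0,0,-0.06],"twist": 0},{"jaw": 0,"travel": [0,0,-0.08],"twist": 0},{"jaw": 0,"travel": [0,0,-0.1],"twist": 0},{"jaw": 0,"travel": [0,0,-0.1],"twist": 0},{"jaw": 0,"travel": [0,0,-0.1],"twist": 0}])

```text
t: 10.12
eef_pos: [601.8, -264.7, 160.2]
tcp_rot: [3.14, 0.002, 1.951]
ft_force: [-0.1, -0.0, -0.9]
opening: 0.14
grip_force: 30.0
```

```bash
python3 - <<'E'
from h import *
from go import go
import pickle
s=state();print(s["ft_force"],s["opening"])
c,d,b=pickle.load(open("w2.pkl","rb"))
# socket centre views before (unoccluded)
f=lambda c,u,v,r,n:cv2.resize(c["frame"][v-r:v+r,u-r:u+r,::-1],(n,n),interpolation=cv2.INTER_CUBIC)
e=read_camera("side"); pickle.dump(e,open("s4.pkl","wb"))
q=proj(e,[list(s["eef_pos"])])[0].astype(int); print(q)
cv2.imwrite("pics/m4.png",np.hstack([f(d,243,229,20,260),f(b,332,267,20,260),f(e,q[0],q[1],40,260)]))
go(553,222,160,1.9)
E
```

```text
[-0.13764298 -0.03054027 -0.90036658] 0.14049520983310892
[370 134]
at [ 601.3 -264.4  158.9] [3.142 0.    1.951] t 10.17
travel [0.4697, 0.1355, -0.0011] twist 0.051
```

View pics/m4.png

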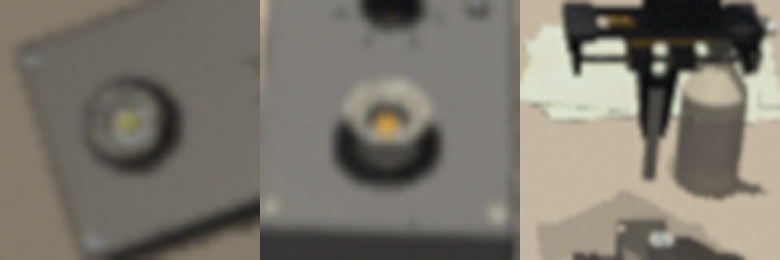

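The pen hangs straight in the fingers (right panel, about (652,140)). The socket mouth is at full-frame top (242.5,227.8) and side (331.7,263.9).

```bash
python3 - <<'E'
from h import *
import pickle
np.set_printoptions(precision=1,suppress=True)
c,d,b=pickle.load(open("w2.pkl","rb")); e=pickle.load(open("s4.pkl","rb"))
print(atz(d,242.5,227.8,75),atz(b,331.7,263.9,75),tri([(d,242.5,227.8),(b,331.7,263.9)]))
print(proj(e,[[601.3,-264.4,160],[601.3,-264.4,109]]), "seen bottom", 370-40+(650-520)/3.25, 134-40+178/3.25)
E
```

```text
[552.5 222.3  75. ] [553.2 223.9  75. ] [553.1 222.7  73.6]
[[370.9 134.6]
 [369.8 148.4]] seen bottom 370.0 148.76923076923077
```

Call:
drive_tool(targets=[{"jaw": 0,"travel": [0.02,0.006,0],"twist": 0},{"jaw": 0,"travel": [0.055,0.016,0],"twist": 0},{"jaw": 0,"travel": [0.09,0.026,0],"twist": 0},{"jaw": 0,"travel": [0.125,0.036,0],"twist": 0},{"jaw": 0,"travel": [0.16,0.046,0],"twist": 0},{"jaw": 0,"travel": [0.195,0.056,0],"twist": 0},{"jaw": 0,"travel": [0.23,0.066,0],"twist": 0},{"jaw": 0,"travel": [0.265,0.076,0],"twist": 0}])

```text
t: 10.83
eef_pos: [572.8, 11.4, 157.7]
tcp_rot: [-3.14, -0.001, 1.951]
ft_force: [0.8, -0.4, -0.5]
opening: 0.144
grip_force: 30.0
```

Call:
drive_tool(targets=[{"jaw": 0,"travel": [0.035,0.01,0],"twist": 0},{"jaw": 0,"travel": [0.07,0.02,0],"twist": 0},{"jaw": 0,"travel": [0.105,0.03,0],"twist": 0},{"jaw": 0,"travel": [0.14,0.04,0],"twist": 0},{"jaw": 0,"travel": [0.17,0.05,0],"twist": 0},{"jaw": 0,"travel": [0.195,0.058,0],"twist": 0},{"jaw": 0,"travel": [0.205,0.06,0],"twist": 0},{"jaw": 0,"travel": [0.205,0.06,0],"twist": 0}])

```text
t: 11.5
eef_pos: [552.5, 224.0, 157.7]
tcp_rot: [-3.14, -0.0, 1.953]
ft_force: [0.3, -1.0, -0.9]
opening: 0.144
grip_force: 30.0
```

Call:
drive_tool(targets=[{"jaw": 0,"travel": [0,0,0],"twist": 0},{"jaw": 0,"travel": [0,0,0],"twist": 0},{"jaw": 0,"travel": [0,0,0],"twist": 0}])

```text
t: 11.75
eef_pos: [553.7, 220.9, 158.8]
tcp_rot: [-3.141, 0.0, 1.949]
ft_force: [-0.5, -0.3, -1.6]
opening: 0.144
grip_force: 30.0
```

```bash
python3 - <<'E'
from h import *
from go import go
import pickle
np.set_printoptions(precision=1,suppress=True)
e=read_camera("side"); w=read_camera("wrist"); s=state(); pickle.dump((e,w),open("s5.pkl","wb"))
p=s["eef_pos"]; print(proj(e,[[p[0],p[1],110],[553,222.8,75]]),proj(w,[[p[0],p[1],110],[553,222.8,75]]))
f=lambda c,u,v,r,n:cv2.resize(c["frame"][v-r:v+r,u-r:u+r,::-1],(n,n),interpolation=cv2.INTER_CUBIC)
cv2.imwrite("pics/m5.png",np.hstack([f(e,332,250,32,400),f(w,322,200,50,400)]))
go(553,222.8,160,s["tcp_rot"][2])
E
```

```text
[[332.1 252.9]
 [331.9 263.6]] [[316.9 215.3]
 [316.8 198. ]]
at [553.8 221.2 159. ] [-3.1  0.   1.9] t 11.85
travel [0.0018, -0.0001, -0.001] twist -0.0
```

View pics/m5.png

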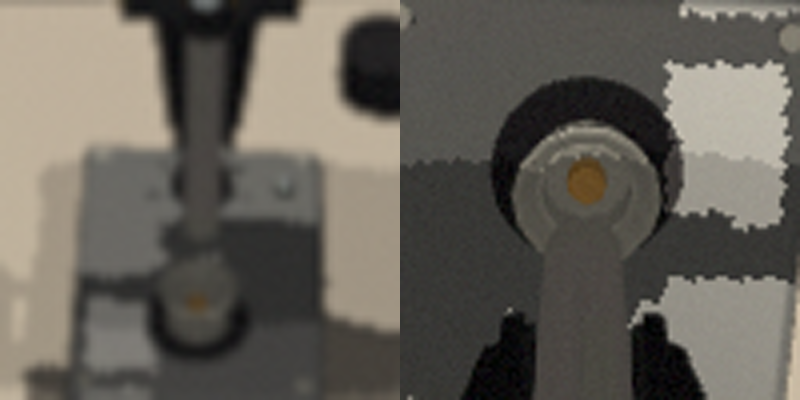

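The wrist crop shows the socket mouth centred at (587,192), full frame (318.8,198), and the pen's end at about (582,250), full frame (317.5,212.5). The side crop agrees that they nearly line up.

```bash
python3 - <<'E'
from h import *
import pickle
np.set_printoptions(precision=2,suppress=True)
e,w=pickle.load(open("s5.pkl","rb"))
def rel(c,s,t):
    d=atz(c,*s,75)-atz(c,*t,109.5); y=1.95; return atz(c,*s,75),atz(c,*t,109.5),"tool xy",np.cos(y)*d[0]+np.sin(y)*d[1],np.sin(y)*d[0]-np.cos(y)*d[1]
print(rel(w,(318.75,198),(317.5,212.5)),rel(w,(318.75,198),(317.5,214)))
# side: socket mouth centre crop (197,287)/6.25, tip crop (200,232)/6.25
print(rel(e,(300+197/6.25,218+285/6.25),(300+201/6.25,218+233/6.25)))
E
```

```text
(array([554.46, 223.41,  75.  ]), array([553.42, 223.19, 109.5 ]), 'tool xy', np.float64(-0.18070370137967756), np.float64(1.0459258493316455)) (array([554.46, 223.41,  75.  ]), array([553.85, 222.12, 109.5 ]), 'tool xy', np.float64(0.9721215069631378), np.float64(1.0474573564087495))
(array([553.96, 223.13,  75.  ]), array([551.18, 228.02, 109.5 ]), 'tool xy', np.float64(-5.5750841012975645), np.float64(0.7779764288636115))
```

Call:
drive_tool(targets=[{"jaw": 0,"travel": [0.0005,0.0008,0.008],"twist": 0},{"jaw": 0,"travel": [0.0005,0.0008,0.018],"twist": 0},{"jaw": 0,"travel": [0.0005,0.0008,0.028],"twist": 0},{"jaw": 0,"travel": [0.0005,0.0008,0.033],"twist": 0},{"jaw": 0,"travel": [0.0005,0.0008,0.036],"twist": 0},{"jaw": 0,"travel": [0.0005,0.0008,0.038],"twist": 0},{"jaw": 0,"travel": [0.0005,0.0008,0.039],"twist": 0},{"jaw": 0,"travel": [0.0005,0.0008,0.039],"twist": 0}])

```text
t: 12.52
eef_pos: [554.2, 223.0, 119.9]
tcp_rot: [-3.142, 0.0, 1.951]
ft_force: [0.7, -1.5, -1.7]
opening: 0.148
grip_force: 30.0
```

Call:
drive_tool(targets=[{"jaw": 0,"travel": [0,0,0.001],"twist": 0},{"jaw": 0,"travel": [0,0,0.002],"twist": 0},{"jaw": 0,"travel": [0,0,0.003],"twist": 0},{"jaw": 0,"travel": [0,0,0.004],"twist": 0},{"jaw": 0,"travel": [0,0,0.005],"twist": 0},{"jaw": 0,"travel": [0,0,0.006],"twist": 0},{"jaw": 0,"travel": [0,0,0.006],"twist": 0},{"jaw": 0,"travel": [0,0,0.006],"twist": 0}])

```text
t: 13.18
eef_pos: [554.4, 223.1, 114.4]
tcp_rot: [3.141, 0.0, 1.951]
ft_force: [0.1, -2.8, 4.8]
opening: 0.145
grip_force: 30.0
```

Call:
drive_tool(targets=[{"jaw": 0,"travel": [0,0,0.001],"twist": 0},{"jaw": 0,"travel": [0,0,0.002],"twist": 0},{"jaw": 0,"travel": [0,0,0.003],"twist": 0},{"jaw": 0,"travel": [0,0,0.004],"twist": 0},{"jaw": 0,"travel": [0,0,0.004],"twist": 0},{"jaw": 0,"travel": [0,0,0.004],"twist": 0},{"jaw": 0,"travel": [0,0,0.004],"twist": 0}])

```text
t: 13.77
eef_pos: [554.4, 223.1, 110.7]
tcp_rot: [3.141, 0.0, 1.951]
ft_force: [-0.4, -3.6, 7.2]
opening: 0.144
grip_force: 30.0
```

Call:
drive_tool(targets=[{"jaw": 0,"travel": [-0.0005,0,0.0005],"twist": 0},{"jaw": 0,"travel": [-0.001,0,0.001],"twist": 0},{"jaw": 0,"travel": [-0.001,0,0.0015],"twist": 0},{"jaw": 0,"travel": [-0.001,0,0.002],"twist": 0},{"jaw": 0,"travel": [-0.001,0,0.002],"twist": 0},{"jaw": 0,"travel": [-0.001,0,0.002],"twist": 0}])

```text
t: 14.27
eef_pos: [554.6, 222.7, 109.1]
tcp_rot: [3.14, -0.0, 1.951]
ft_force: [-0.8, -1.2, 12.2]
opening: 0.144
grip_force: 30.0
```

Call:
drive_tool(targets=[{"jaw": 0,"travel": [0,0,0.0003],"twist": 0},{"jaw": 0,"travel": [0,0,0.0006],"twist": 0},{"jaw": 0,"travel": [0,0,0.0006],"twist": 0},{"jaw": 0,"travel": [0,0,0.0006],"twist": 0},{"jaw": 0,"travel": [0,0,0.0006],"twist": 0}])

```text
t: 14.68
eef_pos: [554.7, 222.8, 109.0]
tcp_rot: [3.14, -0.0, 1.951]
ft_force: [-3.2, -1.2, 16.9]
opening: 0.145
grip_force: 30.0
```

Call:
drive_tool(targets=[{"jaw": 0,"travel": [0,0,0.0004],"twist": 0},{"jaw": 0,"travel": [0,0,0.0008],"twist": 0},{"jaw": 0,"travel": [0,0,0.0008],"twist": 0},{"jaw": 0,"travel": [0,0,0.0008],"twist": 0},{"jaw": 0,"travel": [0,0,0.0008],"twist": 0},{"jaw": 0,"travel": [0,0,0.0008],"twist": 0}])

```text
t: 15.18
eef_pos: [554.8, 222.7, 108.9]
tcp_rot: [3.139, -0.0, 1.951]
ft_force: [-5.1, -2.0, 24.6]
opening: 0.146
grip_force: 30.0
```

```bash
python3 - <<'E'
from h import *
np.set_printoptions(precision=2,suppress=True)
e=read_camera("side"); d=read_camera("top"); s=state(); p=s["eef_pos"]; print(s["t"],p,s["ft_force"],s["moment"],s["grip_force"])
print(proj(e,[[554,223,59+115],[554,223,75]]))
f=lambda c,u,v,r,n:cv2.resize(c["frame"][v-r:v+r,u-r:u+r,::-1],(n,n),interpolation=cv2.INTER_CUBIC)
cv2.imwrite("pics/m6.png",np.hstack([f(e,332,245,45,400),f(e,340,220,90,400)]))
E
```

```text
15.2833 [554.79 222.74 108.99] [-4.35 -2.11 24.04] [-0.42  1.14  0.02] 30.010896921157837
[[332.25 233.68]
 [331.52 263.56]]
```

View pics/m6.png

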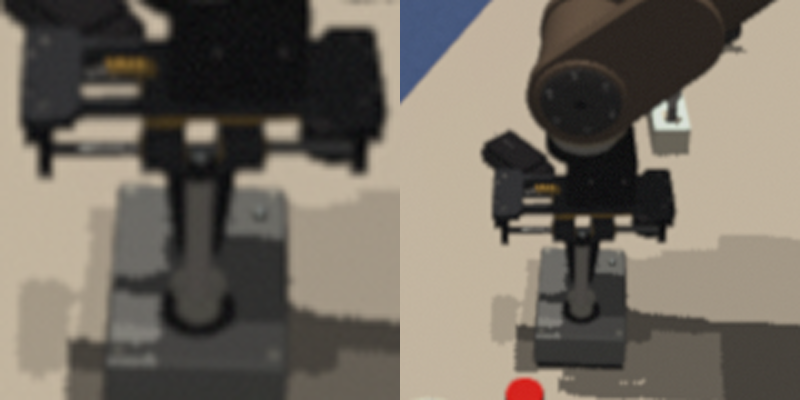

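The pen stands upright in the socket (left crop, about (200,270)). TCP z of 109 mm matches the seated height, and the push is a steady 24 N. Handing in.

```bash
python3 -c "
from cell import job_done; print(job_done())"
```

```text
the job is handed in; nothing more can be done
None
```

The job is handed in: the dosimeter is held upright in the socket on the hard stop with a steady push of about 24 N, and the black cap stands mouth down on the desk about 210 mm from the socket; the hand-in gave no verdict back.

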